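# Feel the tilt-out bins for binding

### The job

The three tilt-out bins on the reptile-room shelf have been left hanging part-way out, and one of them binds in its housing. Swing each bin in gently, feeling for drag: the two that run freely go fully home, but where one binds stop at once, do not force it, and leave it there while you try the rest. Once all three have been tried, swing the one that bound right out onto its stop and leave it so for repair, with the other two fully home and nothing else on the shelf disturbed.

Things in the scene. Friction and masses are not known exactly. Their poses are not given: they have to be found in the camera images.
- rack: Fixed aluminium shelf, 300 (its x, front to back) x 760 (its y) x 12 mm, upper face 104 mm above the table, on two cinder blocks; shifted and turned up to 8 degrees from run to run. Origin: centre of its footprint on the table; -x side faces the robot, z up. Never press on it or the bins with over 20 N: the plastic pivots are light.
- housing_left: Grey plastic open-topped housing of the left bin, 130 deep x 100 wide, side cheeks 80 mm high with ears to 107 mm, back 65 mm; the three housings are alike and stand in a row flush with the shelf's front edge, centres 155 mm apart (left is +y, seen from the robot). Origin: centre of its underside on the shelf; -x to the front.
- housing_middle: The middle housing, like the left one. Each holds one white tilt-out bin (130 to 220 g, 80 wide, 100 deep, open above; a spare plug cover under 30 mm high is fixed on its floor) that turns about a level pivot at its lower front edge. Pivot friction holds a bin wherever it is left; one that runs freely needs 0.5 to 2 N at its rim.
- housing_right: The right housing, like the left one. One of the three bins, a different one each time, not to be told by eye, binds from somewhere between 0.2 and 0.45 rad on its way home: from there the push needed at the rim rises springily by 1 to 2 N per mm, and bringing it home would overload it. Let go, it eases back to where the binding began and stays.
- bin_left (a joint): Tilt of the left bin, rad: 0 is fully home (front panel upright); it grows as the bin's top comes out towards the robot; the out stop is at 0.87. At 0 and at 0.87 it lands on soft rubber stops that give about 0.7 mm per N of push at the rim (it may read a little past them while pushed), and springs back to them when let go. It starts between 0.55 and 0.72.
- bin_left_rim (a point): Middle of the centre line of the rolled rim along the top of the left bin's 4 mm thick front panel: a round bar 9 mm thick, 77 mm long, free from above, 130 mm from the pivot, about 250 mm above the table when home. Turns with the bin: y along the rim, z up the panel, x into the bin; panel's inner face 2 mm inward of this point, clear inside for 40 mm behind it and 90 mm down.
- bin_left_hinge (a point): Fixed point on the left bin's pivot line, mid-width, 120 mm above the table, straight below the rim when home (the rim is 2 mm further in). Axes are the rack's: -x out towards the robot, y along the pivot, z up.
- bin_middle (a joint): Tilt of the middle bin, rad: 0 is fully home (front panel upright); it grows as the bin's top comes out towards the robot; the out stop is at 0.87. At 0 and at 0.87 it lands on soft rubber stops that give about 0.7 mm per N of push at the rim (it may read a little past them while pushed), and springs back to them when let go. It starts between 0.55 and 0.72.
- bin_middle_rim (a point): Middle of the centre line of the rolled rim along the top of the middle bin's 4 mm thick front panel: a round bar 9 mm thick, 77 mm long, free from above, 130 mm from the pivot, about 250 mm above the table when home. Turns with the bin: y along the rim, z up the panel, x into the bin; panel's inner face 2 mm inward of this point, clear inside for 40 mm behind it and 90 mm down.
- bin_middle_hinge (a point): Fixed point on the middle bin's pivot line, mid-width, 120 mm above the table, straight below the rim when home (the rim is 2 mm further in). Axes are the rack's: -x out towards the robot, y along the pivot, z up.
- bin_right (a joint): Tilt of the right bin, rad: 0 is fully home (front panel upright); it grows as the bin's top comes out towards the robot; the out stop is at 0.87. At 0 and at 0.87 it lands on soft rubber stops that give about 0.7 mm per N of push at the rim (it may read a little past them while pushed), and springs back to them when let go. It starts between 0.55 and 0.72.
- bin_right_rim (a point): Middle of the centre line of the rolled rim along the top of the right bin's 4 mm thick front panel: a round bar 9 mm thick, 77 mm long, free from above, 130 mm from the pivot, about 250 mm above the table when home. Turns with the bin: y along the rim, z up the panel, x into the bin; panel's inner face 2 mm inward of this point, clear inside for 40 mm behind it and 90 mm down.
- bin_right_hinge (a point): Fixed point on the right bin's pivot line, mid-width, 120 mm above the table, straight below the rim when home (the rim is 2 mm further in). Axes are the rack's: -x out towards the robot, y along the pivot, z up.
- hide: Tan resin hide, a hollow dome about 120 mm across and 75 high, on the shelf behind the left bin. Origin under its centre. A bystander.
- glass_bowl: Glass bowl, 104 mm across, 45 high, on the shelf left of the bins. Origin under its centre. A bystander.
- cricket_keeper: Clear plastic cricket keeper, 110 x 170 mm, 132 high with its handle, behind the right bin. Origin under its centre. A bystander.
- tong: Bamboo tong lying front to back in the gap between the left and middle housings, 200 x 20 x 12 mm. Origin under its middle. A bystander.
- supplement_jar: Small jar, 32 mm across, 70 high, standing in the gap between the middle and right housings. Origin under its centre. A bystander.
- hygrometer: Round dial hygrometer, 68 mm across, 22 high, lying on the shelf behind the bins. Origin under its centre. A bystander.
- feeding_dish: Terracotta dish, 72 mm across, 26 high, on the shelf right of the bins. Origin under its centre. A bystander.

How it is judged:
On the way:
1. all three bins have been swung in: two home, the third as far as it binds (value of joint each of bin_left, bin_middle, bin_right below 0.47 rad and (value of joint each of bin_middle, bin_right below 0.05 rad or value of joint each of bin_left, bin_right below 0.05 rad or value of joint each of bin_left, bin_middle below 0.05 rad)), for 0.05 s.
At the end, for the whole second after the job is handed in: The two bins that run freely are fully home (tilt under 0.05 rad), the bin that binds is right out (tilt over 0.80 rad), all three are at rest and let go (((value of joint bin_left above 0.8 rad and value of joint each of bin_middle, bin_right below 0.05 rad) or (value of joint bin_middle above 0.8 rad and value of joint each of bin_left, bin_right below 0.05 rad) or (value of joint bin_right above 0.8 rad and value of joint each of bin_left, bin_middle below 0.05 rad)) and velocity of joint bin_left between -0.05 and 0.05 rad/s and velocity of joint bin_middle between -0.05 and 0.05 rad/s and velocity of joint bin_right between -0.05 and 0.05 rad/s); the robot touches nothing.
It fails at once if a bin, a housing or the shelf is pressed with more than 22 N (contact force between any of the fingers, the arm and rack above 22 N).
It fails at once if a bin is flung (faster than 4 rad/s) (velocity of joint any of bin_left, bin_middle, bin_right above 4 rad/s or velocity of joint any of bin_left, bin_middle, bin_right below -4 rad/s).
It fails at once if a bystander on the shelf is moved by more than 25 mm (distance of any of hide, glass_bowl, cricket_keeper, tong, supplement_jar, hygrometer, feeding_dish from where it was at the start of the episode above 0.025 m).
It also fails if it takes over 66 s, if anything falls off the work surface, if the arm or the gripper's body presses on something with over 40 N, if the wrist force passes 120 N, or if a joint passes its speed limit or range.

### The arm

A 6-joint arm with a two-finger parallel gripper is mounted at the origin on the work surface. World frame = base frame: x ahead of the robot, y to its left, z up, the work surface at z = 0. Lengths are in m, angles in rad, forces in N, time in s.
With the tool pointing down it reaches from about 0.3 to 0.75 m from the base axis. Payload 8.5 kg.
Tool frame: the origin (TCP) lies on the centre line of the jaws, within the pads' length; the fingertips stand 11 mm ahead of it and the grasp point (between the pads) lies 8 mm behind it; z points along the fingers, y is the line along which they close (so a half turn about z gives the same grasp; the last joint's range is limited). The gripper opens to 85 mm and grips with 20 to 120 N. Pads are 22 mm wide; open, the fingers measure 114 mm over their backs; the gripper's body (76 mm by 85 mm) begins 54 mm behind the grasp point. The pads swing forward as they close: fully open they stand 13 mm farther back than shut.
Start: joints at [-1.45, 0.381, 1.297, -0, 1.464, -0.215], TCP at [0.181, -0.519, 0.242] pointing down, gripper open.
Joint ranges: [-3.11, 3.11], [-0.89, 2.33], [0.22, 2.48], [-1.42, 4.56], [0.17, 2.85], [-2.88, 2.88]. Speed limits (rad/s): [2.39, 2.39, 3.14, 3.14, 3.14, 3.14].

### API

Orientations are given as a rotation vector (axis times angle).
In Python, from plant import observe, grab_frame, close_job, find_in gives the robot as it stands.
- The arm moves only by the tool servo_tool, never from a script. Its argument "deltas" is a list that holds one entry, the list of rows, each a list of 7 numbers: the turn, a rotation vector about the tool's x, y, z in degrees, then the shift along the tool's x, y, z in units of 30 mm (1.0 is 30 mm), then the finger opening in mm, from 0 to 85.4. In form: [[[ax, ay, az, x, y, z, jaw], ...]]. A call has 1 to 8 rows; each row shifts and turns the commanded pose from where the row before left it, along the tool's axes as they then stand; what a row does not reach is not made up. A row lasts 1/12 s, in which the tool goes at most 41.7 mm and 7.16 degrees, less where a joint would pass 70% of its speed; a pose out of reach is approached as far as the arm can. A call is refused whole if a number of a shift passes 1 or a number of a turn 7.16, either way. A call with a gripper value outside its range is refused whole. The fingers move at their own pace and stop on an object; the grip force is fixed at half the most. Time passes only in rows, so rows that do not move let the fingers close. It gives the time, the measured TCP pose, the force, the opening and the grip force at its end, in the units of the state.
- observe(): the state, without advancing time (a new reading comes with each control period).
- grab_frame(name): name is "scene" or "top" or "wrist"; returns a dict with "image" (480x640x3 uint8, red, green, blue), "range_z" (480x640 float32, m along the optical axis (not along the pixel's ray), 0 where there is no reading), "camera_matrix" (3x3 intrinsics, pixels), "rvec" (rotation vector, rad) and "tvec" (3), from world to camera coordinates, as OpenCV has them; the wrist camera has in their place "mount" (4x4, takes a point from camera to tool coordinates, whose origin is the TCP and whose axes are the flange's). Camera axes: x right, y down, z forward; pixel columns grow to the right and rows downward; lengths in m; the calibration is good to about 2 mm. A picture is of the moment at which its call begins: read the wrist's pose just before it.
- close_job(): hands the job in; it is judged then, once.
Trained networks look in a picture, given as the dict that the camera call returned (one of the last four; its "shot" number tells which), for a name from the list of things; names that differ only in an ending like _2 or _b are one class to them, and where a whole thing is asked for, a point or a joint stands for the part that bears it (a point fixed in the world has none). Each returns a list of dicts, best first, with "confidence" (0 to 1); they miss things now and then, are a little off and sometimes report something else, mostly with a low value. They report only what shows in the picture. A call takes as long as a camera call.
- find_in(picture, query): "point" ([column, row] in pixels, amid what is visible of it).
The state is a dict: "t": time; "q": joint angles; "joint_velocities": joint speeds; "joint_efforts": joint torques, N m; "ee_pos": TCP position; "orientation": TCP orientation; "ft_force": force on the tool from outside, world axes, zero at the start; "ft_torque": the same for the moment, N m; "grip_width": opening from 0.0 (shut) to 1.0 (fully open); "gripper_force": force on a finger pad.
Only numpy, scipy, OpenCV 4.12 (cv2) and the standard library are available. Lean on these libraries where they do the work, as an engineer would, in place of code of your own. Each camera call takes 0.05 s, during which the arm holds its last target. There are 200 camera calls.

## Working session

There is one attempt and no reset: what is moved stays moved. The work goes in short steps, Python scripts to look and compute and a tool call to move; the robot and the scene stay as the last step left them, time stands still between calls to the robot, and variables do not carry over. Pictures are saved under pics/ and viewed, at most 10 in all, crops included, and the job is handed in when it is done.

Besides the shell and the picture viewer there is one more tool, called after "Call:" as name(argument=value, ...) on one line, values as JSON. servo_tool: Moves the arm, as the interface text tells. Its arguments: {"type":"object","properties":{"deltas":{"type":"array"}},"required":["deltas"]}

```bash
mkdir -p pics; ls; cat > h.py <<'E'
import numpy as np, cv2, json
from scipy.spatial.transform import Rotation as R
from plant import observe, grab_frame, close_job, find_in
def world(f,uv=None,mask=None):
    K=f["camera_matrix"]; z=f["range_z"]
    v,u=np.mgrid[0:480,0:640]
    P=np.stack([(u-K[0,2])/K[0,0]*z,(v-K[1,2])/K[1,1]*z,z],-1)
    if "rvec" in f:
        Rm=cv2.Rodrigues(np.array(f["rvec"],float))[0]
        W=(P-np.array(f["tvec"]).reshape(3))@Rm
    W[z==0]=np.nan
    return W
E
python3 - <<'E'
from h import *
s=observe(); print({k:np.round(v,3) for k,v in s.items()})
for n in("scene","top"):
    f=grab_frame(n); cv2.imwrite(f"pics/{n}.png",f["image"][:,:,::-1]); W=world(f)
    np.savez(f"{n}.npz",W=W,img=f["image"])
    for q in("bin_left_rim","bin_middle_rim","bin_right_rim","housing_left","housing_middle","housing_right","rack","supplement_jar"):
        for d in find_in(f,q)[:3]:
            u,v=np.round(d["point"]).astype(int); print(n,q,(u,v),round(d["confidence"],2),np.round(W[v,u],3))
E
```

```text
pics
{'t': np.float64(0.0), 'q': array([-1.45 ,  0.381,  1.298,  0.   ,  1.464, -0.215]), 'joint_velocities': array([-0.   , -0.001, -0.001, -0.   ,  0.001, -0.001]), 'joint_efforts': array([-1.0000e-03, -4.4846e+01, -2.3128e+01, -0.0000e+00,  5.0000e-03,
       -0.0000e+00]), 'ee_pos': array([ 0.181, -0.519,  0.242]), 'orientation': array([-3.096, -0.525, -0.   ]), 'ft_force': array([0.953, 0.478, 0.197]), 'ft_torque': array([ 0.025, -0.04 ,  0.023]), 'gripper_force': np.float64(0.0), 'grip_width': np.float64(1.002)}
scene bin_left_rim (np.int64(378), np.int64(152)) 0.49 [0.527 0.222 0.157]
scene bin_left_rim (np.int64(279), np.int64(235)) 0.36 [ 0.615 -0.049  0.166]
scene bin_middle_rim (np.int64(380), np.int64(171)) 0.69 [0.608 0.173 0.217]
scene bin_middle_rim (np.int64(306), np.int64(183)) 0.65 [0.527 0.052 0.159]
scene bin_right_rim (np.int64(229), np.int64(214)) 0.81 [ 0.522 -0.114  0.159]
scene bin_right_rim (np.int64(234), np.int64(224)) 0.6 [ 0.594 -0.119  0.231]
scene bin_right_rim (np.int64(201), np.int64(284)) 0.32 [ 0.615 -0.218  0.118]
scene housing_left (np.int64(378)
[... 836 characters left out ...]
np.int64(199)) 0.17 [0.739 0.213 0.177]
top bin_right_rim (np.int64(236), np.int64(290)) 0.16 [0.553 0.213 0.124]
top housing_left (np.int64(237), np.int64(282)) 0.96 [0.571 0.203 0.167]
top housing_left (np.int64(317), np.int64(296)) 0.66 [0.544 0.042 0.14 ]
top housing_left (np.int64(319), np.int64(281)) 0.35 [0.576 0.038 0.168]
top housing_middle (np.int64(318), np.int64(284)) 0.56 [0.569 0.04  0.164]
top housing_right (np.int64(396), np.int64(283)) 0.69 [ 0.574 -0.117  0.171]
top rack (np.int64(319), np.int64(245)) 0.8 [0.651 0.04  0.105]
top supplement_jar (np.int64(282), np.int64(235)) 0.6 [0.671 0.119 0.118]
top supplement_jar (np.int64(360), np.int64(269)) 0.49 [ 0.601 -0.044  0.173]
```

View pics/scene.png

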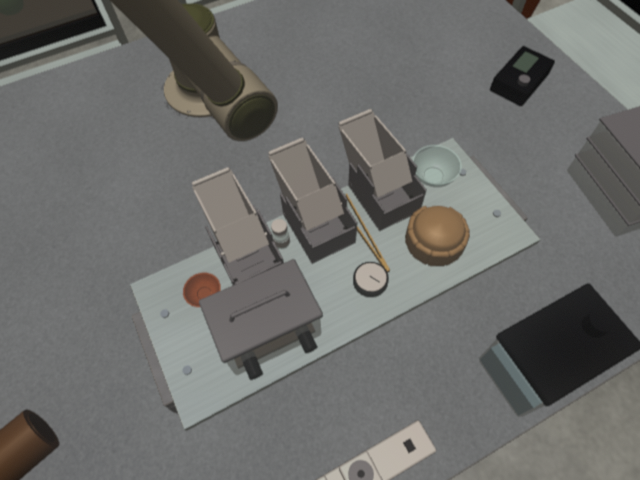

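View pics/top.png

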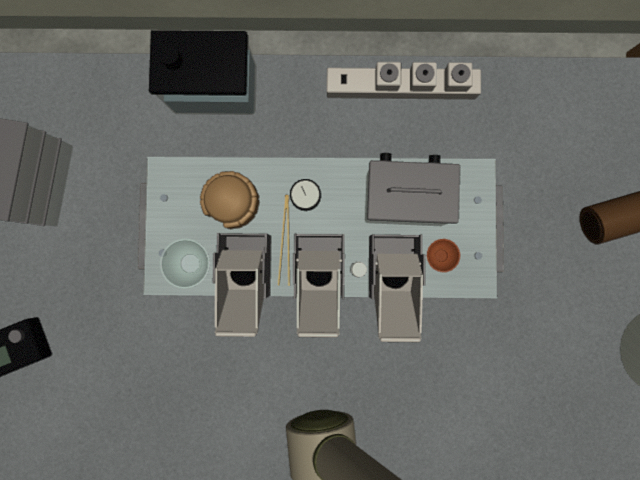

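The scene shows three bins hanging out toward the robot. In the top view their rims lie at about (236,333), (318,333) and (400,339), with the jar at (359,269). The shelf is almost unrotated. Next I'll measure the rims and the rack's yaw.

```bash
python3 - <<'E'
from h import *
d=np.load("top.npz"); W=d["W"]; z=W[...,2]
m=((abs(z-.104)<.006)).astype(np.uint8); m[:150]=0;m[305:]=0;m[:,:140]=0;m[:,500:]=0
P=W[m>0][:,:2].astype(np.float32); r=cv2.minAreaRect(P); print("rack",r)
for n,(u,v) in dict(l=(236,333),m=(318,333),r=(400,339)).items():
    s=W[v-9:v+6,u-26:u+27].reshape(-1,3); s=s[s[:,2]>.17]
    e=s[s[:,0]<s[:,0].min()+.012]; print(n,"med",np.round(np.median(e,0),3),"y",e[:,1].min().round(3),e[:,1].max().round(3),"xmin",s[:,0].min().round(3), np.round(np.polyfit(e[:,1],e[:,0],1),3), len(e))
    print(np.round(W[v-6:v+5,u],3).tolist())
# front edge of shelf
for u in (200,275,350,440,480):
    col=W[240:320,u]; k=np.where(abs(col[:,2]-.104)<.006)[0]; print(u,np.round(col[k[-1]],3) if len(k) else None)
d=np.load("scene.npz"); W2=d["W"]
for n,(a,b) in dict(l=((342,123),(370,113)),m=((272,152),(302,142)),r=((196,182),(228,171))).items():
    ps=[]
    for t in np.linspace(.1,.9,15):
        c=np.array(a)*(1-t)+np.array(b)*t; w=W2[int(c[1])-4:int(c[1])+5,int(c[0])-3:int(c[0])+4].reshape(-1,3); w=w[w[:,2]>.15]
        if len(w): ps.append(w[w[:,2].argmax()])
    print(n,np.round(np.median(ps,0),3),len(ps))
E
```

```text
rack ((0.6916018724441528, 0.04354745149612427), (0.30161869525909424, 0.772151529788971), 0.35484567284584045)
l med [0.479 0.192 0.23 ] y 0.152 0.233 xmin 0.472 [-0.012  0.481] 289
[[0.488, 0.194, 0.215], [0.486, 0.194, 0.217], [0.485, 0.193, 0.22], [0.484, 0.192, 0.225], [0.481, 0.193, 0.221], [0.48, 0.192, 0.227], [0.479, 0.191, 0.231], [0.477, 0.191, 0.23], [0.475, 0.191, 0.229], [0.473, 0.191, 0.23], [0.435, 0.234, 0.003]]
m med [0.481 0.037 0.23 ] y -0.002 0.077 xmin 0.473 [0.016 0.48 ] 281
[[0.49, 0.038, 0.213], [0.489, 0.038, 0.217], [0.487, 0.038, 0.216], [0.486, 0.037, 0.224], [0.484, 0.037, 0.222], [0.482, 0.037, 0.224], [0.481, 0.037, 0.229], [0.48, 0.037, 0.233], [0.478, 0.037, 0.233], [0.476, 0.037, 0.233], [0.438, 0.041, -0.0]]
r med [ 0.474 -0.116  0.223] y -0.158 -0.078 xmin 0.467 [-0.006  0.473] 298
[[0.481, -0.119, 0.212], [0.479, -0.119, 0.213], [0.477, -0.119, 0.213], [0.476, -0.118, 0.217], [0.475, -0.117, 0.223], [0.473, -0.117, 0.222], [0.472, -0.117, 0.227], [0.47, -0.117, 0.227], [0.468, -0.117, 0.225], [0.429, -0.152, -0.001], [0.426, -0.153, -0.005]]
200 [0.54  0.295 0.104]
275 [0.542 0.133 0.104]
350 [ 0.542 -0.028  0.108]
440 [ 0.543 -0.221  0.104]
480 [ 0.544 -0.305  0.106]
l [0.478 0.198 0.234] 15
m [0.479 0.046 0.235] 15
r [ 0.475 -0.115  0.229] 15
```

Call:
servo_tool(deltas=[[[0, 0, 6.4, 0, 0, 0, 0], [0, 0, 6.4, 0, 0, 0, 0], [0, 0, 6.4, 0, 0, 0, 0], [0, 0, 0, 0.6, -0.95, 0, 0], [0, 0, 0, 0.6, -0.95, 0, 0], [0, 0, 0, 0.6, -0.95, 0, 0], [0, 0, 0, 0.6, -0.95, 0, 0], [0, 0, 0, 0.6, -0.95, 0, 0]]])

```text
t: 1.57
ee_pos: [0.2717, -0.3753, 0.2424]
orientation: [3.141, 0.0, 0.0]
ft_force: [0.8, -0.6, -0.1]
grip_width: -0.001
gripper_force: 0.0
```

Call:
servo_tool(deltas=[[[0, 0, 0, 0.6, -0.95, 0, 0], [0, 0, 0, 0.6, -0.95, 0, 0], [0, 0, 0, 0.6, -0.95, 0, 0], [0, 0, 0, 0.6, -0.95, 0, 0], [0, 0, 0, 0.5, -0.95, 0, 0], [0, 0, 0, 0.4, -0.95, 0.2, 0], [0, 0, 0, 0.4, -0.95, 0.2, 0], [0, 0, 0, 0, 0, 0.2, 0]]])

```text
t: 2.23
ee_pos: [0.3829, -0.1732, 0.2243]
orientation: [-3.141, -0.008, -0.001]
ft_force: [-0.4, 0.4, -0.0]
grip_width: -0.004
gripper_force: 0.0
```

Call:
servo_tool(deltas=[[[0, 0, 0, 0.4, -0.47, 0.14, 0], [0, 0, 0, 0.4, -0.47, 0.14, 0], [0, 0, 0, 0.4, -0.47, 0, 0], [0, 0, 0, 0.4, -0.47, 0, 0], [0, 0, 0, 0.4, 0, 0, 0], [0, 0, 0, 0, 0, 0, 0], [0, 0, 0, 0, 0, 0, 0]]])

```text
t: 2.82
ee_pos: [0.4419, -0.1209, 0.2157]
orientation: [3.142, 0.002, -0.001]
ft_force: [-0.3, -0.1, -0.2]
grip_width: -0.001
gripper_force: 0.0
```

```bash
python3 - <<'E'
from h import *
s=observe();print(s["ee_pos"],s["ft_force"])
f=grab_frame("scene"); cv2.imwrite("pics/s2.png",cv2.resize(f["image"][80:320,140:460,::-1],(800,600)))
E
```

```text
[ 0.44193722 -0.12089339  0.21574543] [-0.32822963 -0.0742269  -0.1629041 ]
```

View pics/s2.png

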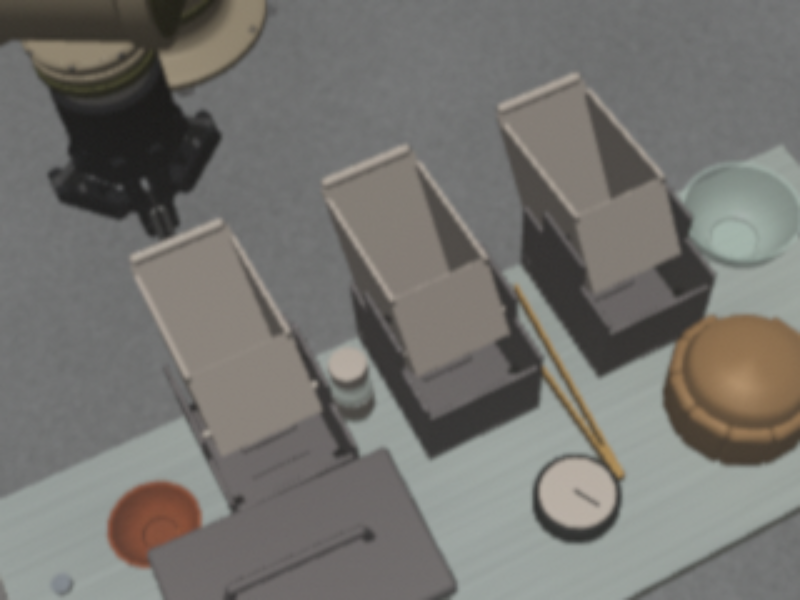

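The closed fingertips, at about (160,225) in the crop, stand just in front of the right bin's rim, centred on it. I'll start the push.

Call:
servo_tool(deltas=[[[0, 0, 0, 0.14, 0, 0, 0], [0, 0, 0, 0.14, 0, 0, 0], [0, 0, 0, 0.14, 0, 0, 0], [0, 0, 0, 0.14, 0, 0, 0], [0, 0, 0, 0.14, 0, 0, 0], [0, 0, 0, 0.14, 0, 0, 0], [0, 0, 0, 0.14, 0, 0, 0], [0, 0, 0, 0.1, 0, 0, 0]]])

```text
t: 3.53
ee_pos: [0.4749, -0.1207, 0.2159]
orientation: [-3.142, -0.001, -0.0]
ft_force: [-0.3, -1.2, 0.3]
grip_width: 0.004
gripper_force: 0.6
```

Call:
servo_tool(deltas=[[[0, 0, 0, 0.05, 0, 0, 0], [0, 0, 0, 0.05, 0, 0, 0], [0, 0, 0, 0.05, 0, 0, 0], [0, 0, 0, 0, 0, 0, 0]]])

```text
t: 3.87
ee_pos: [0.4791, -0.1206, 0.2159]
orientation: [-3.142, -0.001, -0.0]
ft_force: [0.3, -0.2, -0.1]
grip_width: 0.001
gripper_force: 0.0
```

```bash
cat > tilt.py <<'E'
from h import *
def tilts(cam="scene"):
    W=world(grab_frame(cam)).reshape(-1,3); o={}
    for n,yc in dict(L=.193,M=.038,R=-.117).items():
        p=W[(abs(W[:,1]-yc)<.037)&(abs(W[:,1]-yc)>.02)]
        dx=.5505-p[:,0]; dz=p[:,2]-.12; r=np.hypot(dx,dz); th=np.arctan2(dx,dz)
        k=(r>.127)&(r<.136)&(th>-.1)&(th<1); a=np.sort(th[k])
        a=a[a>a[-3]-.07] if len(a)>3 else a
        o[n]=(round(float(np.median(a)),3),len(a))
    return o
if __name__=="__main__":
    s=observe(); print(np.round(s["ee_pos"],4),np.round(s["ft_force"],2)); print(tilts("scene"),tilts("top"))
E
python3 tilt.py
```

```text
[ 0.4791 -0.1206  0.2159] [ 0.34 -0.19 -0.11]
{'L': (0.575, 65), 'M': (0.568, 75), 'R': (0.418, 87)} {'L': (0.583, 85), 'M': (0.571, 85), 'R': (0.425, 36)}
```

Call:
servo_tool(deltas=[[[0, 0, 0, 0.06, 0, 0, 0], [0, 0, 0, 0.06, 0, 0, 0], [0, 0, 0, 0.06, 0, 0, 0], [0, 0, 0, 0, 0, 0, 0]]])

```text
t: 4.3
ee_pos: [0.4846, -0.1207, 0.2159]
orientation: [3.142, 0.001, 0.001]
ft_force: [-0.6, -0.2, -0.5]
grip_width: -0.002
gripper_force: 0.0
```

```bash
python3 tilt.py
```

```text
[ 0.4846 -0.1207  0.2159] [-0.58 -0.17 -0.48]
{'L': (0.575, 72), 'M': (0.565, 71), 'R': (0.37, 91)} {'L': (0.581, 84), 'M': (0.577, 73), 'R': (0.378, 33)}
```

Call:
servo_tool(deltas=[[[0, 0, 0, 0.06, 0, 0, 0], [0, 0, 0, 0.06, 0, 0, 0], [0, 0, 0, 0.06, 0, 0, 0], [0, 0, 0, 0, 0, 0, 0]]])

```text
t: 4.73
ee_pos: [0.49, -0.1207, 0.216]
orientation: [3.141, 0.001, 0.0]
ft_force: [0.4, -0.9, 1.2]
grip_width: -0.002
gripper_force: 0.0
```

Call:
servo_tool(deltas=[[[0, 0, 0, 0.06, 0, 0, 0], [0, 0, 0, 0.06, 0, 0, 0], [0, 0, 0, 0.06, 0, 0, 0], [0, 0, 0, 0, 0, 0, 0]]])

```text
t: 5.07
ee_pos: [0.4954, -0.1206, 0.2159]
orientation: [-3.142, -0.001, -0.0]
ft_force: [0.5, -0.5, 0.7]
grip_width: 0.003
gripper_force: 0.0
```

Call:
servo_tool(deltas=[[[0, 0, 0, 0.06, 0, 0, 0], [0, 0, 0, 0.06, 0, 0, 0], [0, 0, 0, 0.06, 0, 0, 0], [0, 0, 0, 0, 0, 0, 0]]])

```text
t: 5.4
ee_pos: [0.5001, -0.1207, 0.2164]
orientation: [3.141, 0.001, -0.002]
ft_force: [-7.2, -0.6, 6.1]
grip_width: 0.003
gripper_force: 0.0
```

Call:
servo_tool(deltas=[[[0, 0, 0, -0.1, 0, 0, 0], [0, 0, 0, -0.2, 0, 0, 0], [0, 0, 0, -0.4, 0, 0, 0], [0, 0, 0, -0.6, 0, 0, 0], [0, 0, 0, -0.6, 0, 0, 0], [0, 0, 0, -0.3, 0, 0, 0], [0, 0, 0, 0, 0, 0, 0]]])

```text
t: 5.98
ee_pos: [0.4333, -0.1205, 0.2161]
orientation: [-3.141, 0.0, -0.0]
ft_force: [0.7, -0.2, 0.8]
grip_width: 0.001
gripper_force: 0.0
```

```bash
python3 tilt.py
```

```text
[ 0.4333 -0.1205  0.2161] [ 0.72 -0.19  0.76]
{'L': (0.577, 71), 'M': (0.564, 74), 'R': (0.262, 90)} {'L': (0.582, 87), 'M': (0.576, 84), 'R': (0.281, 90)}
```

Call:
servo_tool(deltas=[[[0, 0, 0, 0, -0.88, 0, 0], [0, 0, 0, 0, -0.88, 0, 0], [0, 0, 0, 0, -0.88, 0, 0], [0, 0, 0, 0, -0.88, 0, 0], [0, 0, 0, 0, -0.88, 0, 0], [0, 0, 0, 0, -0.88, 0, 0], [0, 0, 0, 0.4, 0, 0, 0], [0, 0, 0, 0.4, 0, 0, 0]]])

```text
t: 6.75
ee_pos: [0.4593, 0.0394, 0.216]
orientation: [-3.141, -0.006, -0.001]
ft_force: [0.4, 0.1, -0.0]
grip_width: 0.0
gripper_force: 0.0
```

Call:
servo_tool(deltas=[[[0, 0, 0, 0.13, 0, 0, 0], [0, 0, 0, 0.13, 0, 0, 0], [0, 0, 0, 0.13, 0, 0, 0], [0, 0, 0, 0.13, 0, 0, 0], [0, 0, 0, 0.13, 0, 0, 0], [0, 0, 0, 0.1, 0, 0, 0], [0, 0, 0, 0, 0, 0, 0]]])

```text
t: 7.33
ee_pos: [0.4814, 0.0375, 0.2159]
orientation: [-3.142, -0.0, -0.001]
ft_force: [-0.3, 0.1, 0.1]
grip_width: -0.0
gripper_force: 0.0
```

Call:
servo_tool(deltas=[[[0, 0, 0, 0.06, 0, 0, 0], [0, 0, 0, 0.06, 0, 0, 0], [0, 0, 0, 0.06, 0, 0, 0], [0, 0, 0, 0.05, 0, 0, 0], [0, 0, 0, 0, 0, 0, 0]]])

```text
t: 7.75
ee_pos: [0.4881, 0.0377, 0.216]
orientation: [3.142, 0.001, 0.001]
ft_force: [0.0, -0.2, 0.5]
grip_width: -0.0
gripper_force: 0.0
```

Call:
servo_tool(deltas=[[[0, 0, 0, 0.06, 0, 0, 0], [0, 0, 0, 0.06, 0, 0, 0], [0, 0, 0, 0.06, 0, 0, 0], [0, 0, 0, 0.05, 0, 0, 0], [0, 0, 0, 0, 0, 0, 0]]])

```text
t: 8.17
ee_pos: [0.495, 0.0377, 0.2159]
orientation: [-3.142, -0.001, -0.0]
ft_force: [-1.2, 0.5, 2.0]
grip_width: 0.003
gripper_force: 0.0
```

Call:
servo_tool(deltas=[[[0, 0, 0, 0.06, 0, 0, 0], [0, 0, 0, 0.06, 0, 0, 0], [0, 0, 0, 0.05, 0, 0, 0], [0, 0, 0, 0, 0, 0, 0]]])

```text
t: 8.5
ee_pos: [0.5, 0.0377, 0.2158]
orientation: [-3.142, -0.001, -0.0]
ft_force: [-0.8, 0.6, 0.9]
grip_width: -0.003
gripper_force: 0.0
```

```bash
python3 tilt.py
```

```text
[0.5    0.0377 0.2158] [-0.84  0.6   0.86]
{'L': (0.576, 68), 'M': (0.227, 79), 'R': (0.264, 92)} {'L': (0.584, 83), 'M': (0.226, 26), 'R': (0.282, 91)}
```

Call:
servo_tool(deltas=[[[0, 0, 0, 0.06, 0, 0, 0], [0, 0, 0, 0.06, 0, 0, 0], [0, 0, 0, 0.06, 0, 0, 0], [0, 0, 0, 0.06, 0, 0, 0], [0, 0, 0, 0, 0, 0, 0]]])

```text
t: 9.02
ee_pos: [0.5073, 0.0377, 0.2159]
orientation: [3.142, 0.001, 0.0]
ft_force: [0.2, -0.1, -0.1]
grip_width: 0.0
gripper_force: 0.0
```

Call:
servo_tool(deltas=[[[0, 0, 0, 0.1, 0, 0, 0], [0, 0, 0, 0.1, 0, 0, 0], [0, 0, 0, 0.1, 0, 0, 0], [0, 0, 0, 0.1, 0, 0, 0], [0, 0, 0, 0.1, 0, 0, 0], [0, 0, 0, 0.1, 0, 0, 0], [0, 0, 0, 0, 0, 0, 0]]])

```text
t: 9.6
ee_pos: [0.5255, 0.0377, 0.2158]
orientation: [-3.142, -0.001, -0.0]
ft_force: [-0.0, -0.2, 0.4]
grip_width: 0.002
gripper_force: 0.0
```

Call:
servo_tool(deltas=[[[0, 0, 0, 0.07, 0, 0, 0], [0, 0, 0, 0.06, 0, 0, 0], [0, 0, 0, 0.03, 0, 0, 0], [0, 0, 0, 0, 0, 0, 0]]])

```text
t: 9.93
ee_pos: [0.5299, 0.0378, 0.2159]
orientation: [-3.142, -0.001, -0.0]
ft_force: [-0.5, 0.3, -0.2]
grip_width: -0.003
gripper_force: 0.0
```

```bash
python3 tilt.py
```

```text
[0.5299 0.0378 0.2159] [-0.48  0.34 -0.25]
{'L': (0.575, 70), 'M': (0.023, 53), 'R': (0.26, 89)} {'L': (0.581, 80), 'M': (nan, 0), 'R': (0.281, 82)}
  return _methods._mean(a, axis=axis, dtype=dtype,
  ret = ret.dtype.type(ret / rcount)
```

Close to the stop; I'll push gently until the rubber gives a reaction force.

Call:
servo_tool(deltas=[[[0, 0, 0, 0.06, 0, 0, 0], [0, 0, 0, 0.06, 0, 0, 0], [0, 0, 0, 0.04, 0, 0, 0], [0, 0, 0, 0, 0, 0, 0]]])

```text
t: 10.37
ee_pos: [0.5348, 0.0377, 0.2159]
orientation: [-3.142, -0.001, -0.0]
ft_force: [-0.2, -0.4, -0.2]
grip_width: -0.001
gripper_force: 0.0
```

Call:
servo_tool(deltas=[[[0, 0, 0, 0.06, 0, 0, 0], [0, 0, 0, 0.06, 0, 0, 0], [0, 0, 0, 0, 0, 0, 0]]])

```text
t: 10.62
ee_pos: [0.5381, 0.0378, 0.2158]
orientation: [-3.142, -0.001, 0.001]
ft_force: [-2.1, -0.1, 0.2]
grip_width: -0.001
gripper_force: 0.0
```

```bash
python3 tilt.py 2>/dev/null
```

```text
[0.5381 0.0378 0.2158] [-2.11 -0.1   0.2 ]
{'L': (0.573, 70), 'M': (-0.038, 54), 'R': (0.262, 89)} {'L': (0.583, 87), 'M': (nan, 0), 'R': (0.278, 84)}
```

Call:
servo_tool(deltas=[[[0, 0, 0, 0.05, 0, 0, 0], [0, 0, 0, 0, 0, 0, 0]]])

```text
t: 10.88
ee_pos: [0.5393, 0.0378, 0.2158]
orientation: [-3.142, -0.001, 0.002]
ft_force: [-4.6, -0.7, 0.9]
grip_width: 0.0
gripper_force: 0.0
```

Call:
servo_tool(deltas=[[[0, 0, 0, -0.1, 0, 0, 0], [0, 0, 0, -0.2, 0, 0, 0], [0, 0, 0, -0.5, 0, 0, 0], [0, 0, 0, -0.7, 0, 0, 0], [0, 0, 0, -0.7, 0, 0, 0], [0, 0, 0, -0.7, 0, 0, 0], [0, 0, 0, -0.7, 0, 0, 0]]])

```text
t: 11.47
ee_pos: [0.4306, 0.0377, 0.216]
orientation: [3.141, 0.001, 0.002]
ft_force: [0.7, 0.3, 0.2]
grip_width: 0.0
gripper_force: 0.0
```

Call:
servo_tool(deltas=[[[0, 0, 0, 0, -0.86, 0, 0], [0, 0, 0, 0, -0.86, 0, 0], [0, 0, 0, 0, -0.86, 0, 0], [0, 0, 0, 0, -0.86, 0, 0], [0, 0, 0, 0, -0.86, 0, 0], [0, 0, 0, 0, -0.86, 0, 0], [0, 0, 0, 0.4, 0, 0, 0], [0, 0, 0, 0.4, 0, 0, 0]]])

```text
t: 12.13
ee_pos: [0.4554, 0.1939, 0.2162]
orientation: [-3.141, -0.005, -0.002]
ft_force: [0.0, -0.2, 0.3]
grip_width: 0.002
gripper_force: 0.0
```

Call:
servo_tool(deltas=[[[0, 0, 0, 0.13, 0, 0, 0], [0, 0, 0, 0.13, 0, 0, 0], [0, 0, 0, 0.13, 0, 0, 0], [0, 0, 0, 0.13, 0, 0, 0], [0, 0, 0, 0.13, 0, 0, 0], [0, 0, 0, 0.1, 0, 0, 0], [0, 0, 0, 0, 0, 0, 0]]])

```text
t: 12.72
ee_pos: [0.4786, 0.1924, 0.2159]
orientation: [-3.142, -0.0, -0.001]
ft_force: [-0.4, 0.7, -0.7]
grip_width: 0.001
gripper_force: 0.0
```

```bash
python3 tilt.py 2>/dev/null
```

```text
[0.4786 0.1924 0.2159] [-0.38  0.67 -0.7 ]
{'L': (0.415, 69), 'M': (-0.049, 81), 'R': (0.26, 91)} {'L': (0.425, 39), 'M': (-0.033, 80), 'R': (0.283, 81)}
```

Call:
servo_tool(deltas=[[[0, 0, 0, 0.06, 0, 0, 0], [0, 0, 0, 0.06, 0, 0, 0], [0, 0, 0, 0.06, 0, 0, 0], [0, 0, 0, 0.06, 0, 0, 0], [0, 0, 0, 0, 0, 0, 0]]])

```text
t: 13.23
ee_pos: [0.4856, 0.1925, 0.2159]
orientation: [3.142, 0.001, 0.0]
ft_force: [0.6, -0.1, 0.4]
grip_width: -0.007
gripper_force: 0.0
```

Call:
servo_tool(deltas=[[[0, 0, 0, 0.06, 0, 0, 0], [0, 0, 0, 0.06, 0, 0, 0], [0, 0, 0, 0.06, 0, 0, 0], [0, 0, 0, 0.06, 0, 0, 0], [0, 0, 0, 0, 0, 0, 0]]])

```text
t: 13.65
ee_pos: [0.4928, 0.1925, 0.2158]
orientation: [3.142, 0.001, 0.0]
ft_force: [-0.4, 0.1, -0.3]
grip_width: -0.002
gripper_force: 0.0
```

Call:
servo_tool(deltas=[[[0, 0, 0, 0.06, 0, 0, 0], [0, 0, 0, 0.06, 0, 0, 0], [0, 0, 0, 0.06, 0, 0, 0], [0, 0, 0, 0.06, 0, 0, 0], [0, 0, 0, 0, 0, 0, 0]]])

```text
t: 14.07
ee_pos: [0.5, 0.1925, 0.2158]
orientation: [3.142, 0.001, 0.0]
ft_force: [-0.2, 0.0, -0.7]
grip_width: -0.002
gripper_force: 0.0
```

Call:
servo_tool(deltas=[[[0, 0, 0, 0.06, 0, 0, 0], [0, 0, 0, 0.06, 0, 0, 0], [0, 0, 0, 0.06, 0, 0, 0], [0, 0, 0, 0.06, 0, 0, 0], [0, 0, 0, 0, 0, 0, 0]]])

```text
t: 14.48
ee_pos: [0.5072, 0.1925, 0.2159]
orientation: [3.142, 0.001, 0.0]
ft_force: [0.3, -0.7, 0.5]
grip_width: 0.0
gripper_force: 0.0
```

Call:
servo_tool(deltas=[[[0, 0, 0, 0.06, 0, 0, 0], [0, 0, 0, 0.06, 0, 0, 0], [0, 0, 0, 0.06, 0, 0, 0], [0, 0, 0, 0.06, 0, 0, 0], [0, 0, 0, 0, 0, 0, 0]]])

```text
t: 14.9
ee_pos: [0.5144, 0.1925, 0.2159]
orientation: [-3.142, -0.001, -0.0]
ft_force: [0.2, 0.1, 0.0]
grip_width: 0.001
gripper_force: 0.0
```

Call:
servo_tool(deltas=[[[0, 0, 0, 0.1, 0, 0, 0], [0, 0, 0, 0.1, 0, 0, 0], [0, 0, 0, 0.1, 0, 0, 0], [0, 0, 0, 0.1, 0, 0, 0], [0, 0, 0, 0.1, 0, 0, 0], [0, 0, 0, 0.1, 0, 0, 0], [0, 0, 0, 0.05, 0, 0, 0], [0, 0, 0, 0, 0, 0, 0]]])

```text
t: 15.57
ee_pos: [0.5339, 0.1925, 0.2158]
orientation: [3.142, 0.001, -0.0]
ft_force: [-0.9, 0.2, -0.1]
grip_width: 0.0
gripper_force: 0.0
```

Call:
servo_tool(deltas=[[[0, 0, 0, 0.06, 0, 0, 0], [0, 0, 0, 0.06, 0, 0, 0], [0, 0, 0, 0, 0, 0, 0]]])

```text
t: 15.82
ee_pos: [0.537, 0.1926, 0.2159]
orientation: [3.142, 0.001, -0.001]
ft_force: [-1.9, 0.2, -0.0]
grip_width: -0.001
gripper_force: 0.0
```

Call:
servo_tool(deltas=[[[0, 0, 0, 0.06, 0, 0, 0], [0, 0, 0, 0, 0, 0, 0]]])

```text
t: 15.98
ee_pos: [0.5386, 0.1926, 0.2159]
orientation: [3.142, 0.001, -0.002]
ft_force: [-4.8, -0.9, 0.9]
grip_width: -0.001
gripper_force: 0.0
```

Call:
servo_tool(deltas=[[[0, 0, 0, -0.1, 0, 0, 0], [0, 0, 0, -0.2, 0, 0, 0], [0, 0, 0, -0.5, 0, 0, 0], [0, 0, 0, -0.7, 0, 0, 0], [0, 0, 0, -0.7, 0, -0.4, 0], [0, 0, 0, -0.4, 0, -0.9, 0], [0, 0, 0, 0, 0, -0.9, 0], [0, 0, 0, 0, 0, -0.5, 0]]])

```text
t: 16.65
ee_pos: [0.4607, 0.1927, 0.3002]
orientation: [-3.141, -0.002, -0.008]
ft_force: [0.1, 0.6, -0.6]
grip_width: -0.005
gripper_force: 0.0
```

```bash
python3 tilt.py 2>/dev/null
```

```text
[0.4607 0.1927 0.3002] [ 0.14  0.56 -0.59]
{'L': (-0.038, 70), 'M': (-0.046, 78), 'R': (0.264, 91)} {'L': (-0.022, 82), 'M': (-0.034, 80), 'R': (0.281, 91)}
```

Left and middle are home and right bound at roughly 0.3 rad. Now I'll go over to hook the right bin from inside.

Call:
servo_tool(deltas=[[[0, 0, 0, 0, 0.94, 0, 0], [0, 0, 0, 0, 0.94, 0, 0], [0, 0, 0, 0, 0.94, 0, 0], [0, 0, 0, 0, 0.94, 0, 0], [0, 0, 0, 0, 0.94, 0, 0], [0, 0, 0, 0, 0.94, 0, 0], [0, 0, 0, 0, 0.94, 0, 0], [0, 0, 0, 0, 0.94, 0, 0]]])

```text
t: 17.42
ee_pos: [0.4606, -0.0344, 0.296]
orientation: [-3.141, -0.001, 0.001]
ft_force: [0.3, 0.8, 0.1]
grip_width: -0.0
gripper_force: 0.0
```

Call:
servo_tool(deltas=[[[0, 0, 0, 0, 0.94, 0, 0], [0, 0, 0, 0, 0.94, 0, 0], [0, 0, 0, 0.6, 0.94, 0, 0], [0, 0, 0, 0.9, 0, 0, 0], [0, 0, 0, 0.9, 0, 0, 0], [0, 0, 0, 0.3, 0, 0, 0], [0, 0, 0, 0, 0, 0, 0]]])

```text
t: 18.0
ee_pos: [0.5432, -0.1177, 0.2951]
orientation: [-3.141, -0.002, 0.003]
ft_force: [0.5, -0.1, -0.8]
grip_width: -0.003
gripper_force: 0.0
```

```bash
python3 - <<'E'
from h import *
s=observe();print(s["ee_pos"],s["orientation"])
W=world(grab_frame("scene")).reshape(-1,3)
p=W[(abs(W[:,1]+.117)<.036)&(abs(W[:,1]+.117)>.022)&(W[:,0]<.57)&(W[:,2]>.13)&(W[:,2]<.27)]
# panel/rim profile
for z0 in np.arange(.18,.26,.008):
    k=p[abs(p[:,2]-z0)<.004]
    if len(k): print(round(z0,3),len(k),np.round(np.percentile(k[:,0],[5,50,95]),3))
f=grab_frame("wrist"); cv2.imwrite("pics/w.png",f["image"][:,:,::-1])
E
```

```text
[ 0.54317841 -0.11765552  0.29510877] [-3.14076848e+00 -1.96960137e-03  2.72734936e-03]
0.18 54 [0.534 0.537 0.54 ]
0.188 49 [0.532 0.534 0.536]
0.196 55 [0.529 0.532 0.534]
0.204 51 [0.527 0.529 0.532]
0.212 59 [0.524 0.527 0.529]
0.22 53 [0.522 0.524 0.526]
0.228 57 [0.519 0.521 0.524]
0.236 60 [0.516 0.519 0.522]
0.244 52 [0.511 0.517 0.519]
0.252 37 [0.512 0.515 0.519]
```

View pics/w.png

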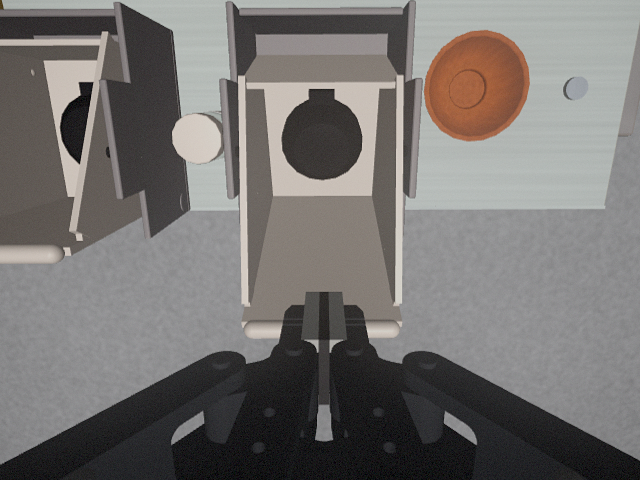

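The wrist view shows the fingertips near (322,300) centred over the bin and inboard of the rim (row 328). The panel profile leaves about 8 mm of clearance, so I'll insert.

Call:
servo_tool(deltas=[[[0, 0, 0, 0, 0, 0.4, 0], [0, 0, 0, 0, 0, 0.4, 0], [0, 0, 0, 0, 0, 0.3, 0], [0, 0, 0, 0, 0, 0.3, 0], [0, 0, 0, 0, 0, 0.25, 0], [0, 0, 0, 0, 0, 0.2, 0], [0, 0, 0, 0, 0, 0.1, 0], [0, 0, 0, 0, 0, 0, 0]]])

```text
t: 18.77
ee_pos: [0.5419, -0.1176, 0.2379]
orientation: [-3.141, -0.001, 0.001]
ft_force: [1.2, -0.1, -1.1]
grip_width: -0.001
gripper_force: 0.0
```

Call:
servo_tool(deltas=[[[0, 0, 0, -0.1, 0, 0.03, 0], [0, 0, 0, -0.1, 0, 0.03, 0], [0, 0, 0, -0.1, 0, 0.04, 0], [0, 0, 0, -0.1, 0, 0.05, 0], [0, 0, 0, -0.1, 0, 0.05, 0], [0, 0, 0, -0.1, 0, 0.05, 0], [0, 0, 0, -0.1, 0, 0.05, 0], [0, 0, 0, 0, 0, 0, 0]]])

```text
t: 19.43
ee_pos: [0.5206, -0.1176, 0.2292]
orientation: [-3.141, -0.001, 0.001]
ft_force: [0.5, 0.3, -0.1]
grip_width: -0.002
gripper_force: 0.0
```

```bash
python3 tilt.py 2>/dev/null
```

```text
[ 0.5206 -0.1176  0.2292] [ 0.49  0.31 -0.1 ]
{'L': (-0.041, 72), 'M': (-0.051, 80), 'R': (nan, 0)} {'L': (-0.022, 81), 'M': (-0.033, 85), 'R': (nan, 0)}
```

Call:
servo_tool(deltas=[[[0, 0, 0, -0.14, 0, 0.09, 0], [0, 0, 0, -0.14, 0, 0.09, 0], [0, 0, 0, -0.14, 0, 0.09, 0], [0, 0, 0, -0.14, 0, 0.09, 0], [0, 0, 0, -0.14, 0, 0.09, 0], [0, 0, 0, -0.14, 0, 0.09, 0], [0, 0, 0, -0.14, 0, 0.09, 0], [0, 0, 0, 0, 0, 0, 0]]])

```text
t: 20.2
ee_pos: [0.4907, -0.1175, 0.2099]
orientation: [-3.141, -0.001, 0.002]
ft_force: [-1.0, 0.0, 0.6]
grip_width: 0.003
gripper_force: 0.0
```

```bash
python3 - <<'E'
from h import *
s=observe();print(s["ee_pos"],s["ft_force"])
f=grab_frame("wrist"); cv2.imwrite("pics/w2.png",f["image"][:,:,::-1])
E
```

```text
[ 0.49074499 -0.11748645  0.20992958] [-1.03492506  0.00931604  0.62074481]
```

View pics/w2.png

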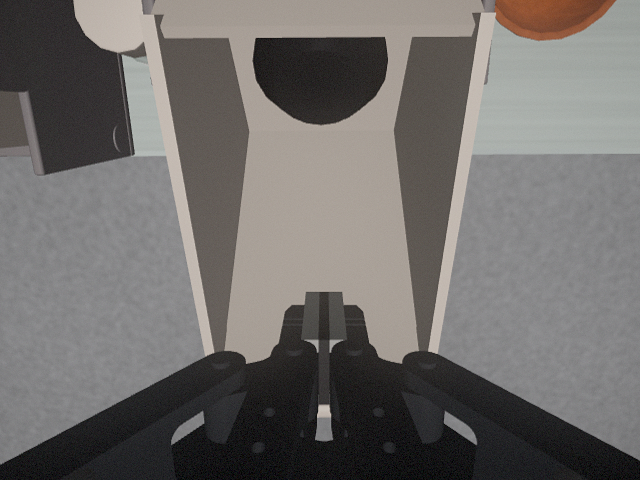

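The bin is swinging out with the fingertips (322,300) inside its front panel. I'll continue until the stop is felt.

Call:
servo_tool(deltas=[[[0, 0, 0, -0.1, 0, 0.07, 0], [0, 0, 0, -0.1, 0, 0.07, 0], [0, 0, 0, -0.06, 0, 0.05, 0], [0, 0, 0, 0, 0, 0, 0]]])

```text
t: 20.58
ee_pos: [0.4835, -0.1176, 0.2045]
orientation: [-3.141, -0.001, 0.001]
ft_force: [-0.1, -0.4, 0.4]
grip_width: 0.002
gripper_force: 0.0
```

Call:
servo_tool(deltas=[[[0, 0, 0, -0.06, 0, 0.05, 0], [0, 0, 0, -0.06, 0, 0.05, 0], [0, 0, 0, 0, 0, 0, 0]]])

```text
t: 20.83
ee_pos: [0.4803, -0.1177, 0.2017]
orientation: [3.142, 0.001, 0.001]
ft_force: [0.9, 0.1, 0.2]
grip_width: -0.002
gripper_force: 0.4
```

```bash
python3 tilt.py 2>/dev/null
```

```text
[ 0.4803 -0.1177  0.2017] [0.91 0.11 0.24]
{'L': (-0.039, 71), 'M': (-0.051, 76), 'R': (0.444, 30)} {'L': (-0.022, 77), 'M': (-0.033, 84), 'R': (nan, 0)}
```

Call:
servo_tool(deltas=[[[0, 0, 0, -0.06, 0, 0.05, 0], [0, 0, 0, -0.06, 0, 0.05, 0], [0, 0, 0, -0.03, 0, 0.03, 0], [0, 0, 0, 0, 0, 0, 0]]])

```text
t: 21.27
ee_pos: [0.4775, -0.1178, 0.1988]
orientation: [3.141, 0.001, 0.009]
ft_force: [9.4, 2.3, 4.0]
grip_width: 0.001
gripper_force: 4.1
```

Call:
servo_tool(deltas=[[[0, 0, 0, 0.1, 0, -0.08, 0], [0, 0, 0, 0.2, 0, -0.15, 0], [0, 0, 0, 0.1, 0, -0.3, 0], [0, 0, 0, 0, 0, -0.6, 0], [0, 0, 0, 0, 0, -0.9, 0], [0, 0, 0, 0, 0, -0.9, 0], [0, 0, 0, 0, 0, -0.9, 0], [0, 0, 0, 0, 0, 0, 0]]])

```text
t: 21.93
ee_pos: [0.4888, -0.1181, 0.3176]
orientation: [3.138, 0.001, 0.01]
ft_force: [0.5, 1.0, 0.2]
grip_width: 0.0
gripper_force: 0.0
```

```bash
python3 - <<'E' 2>/dev/null
from tilt import *
print(observe()["ee_pos"],observe()["ft_force"],tilts("scene"),tilts("top"))
f=grab_frame("scene"); cv2.imwrite("pics/s3.png",cv2.resize(f["image"][80:320,140:460,::-1],(800,600)))
E
```

```text
[ 0.48876387 -0.11812934  0.31764619] [0.52186489 1.03965726 0.23290499] {'L': (-0.039, 70), 'M': (-0.049, 79), 'R': (0.82, 64)} {'L': (-0.022, 84), 'M': (-0.033, 82), 'R': (nan, 0)}
```

View pics/s3.png

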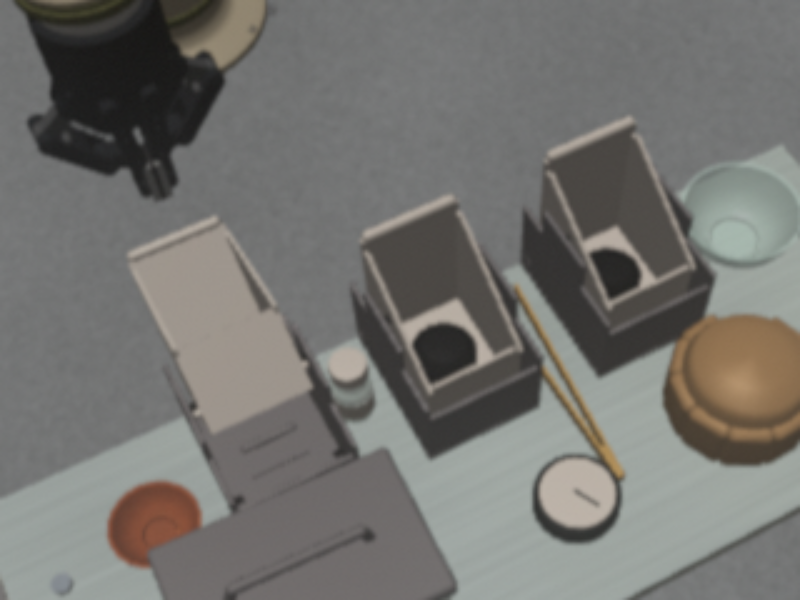

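The right bin (rim at about (175,240)) is right out. It reads 0.82, plus the 0.04 bias seen on the home bins, which makes it about 0.86. The other two are home, the bystanders have not moved, and the gripper is clear.

```bash
python3 -c "
from plant import close_job
print(close_job())"
```

```text
the job is handed in; nothing more can be done
None
```

The right bin bound at about 0.3 rad and now hangs right out on its stop (about 0.86 rad), the left and middle bins are fully home, the last camera view showed nothing else on the shelf moved, and the job is handed in with no verdict returned.

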